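# Unhitch the trailer coupler from its ball

## Task

Free the coupler with its tongue stub from the ball mount: pull the yellow-headed locking pin straight up out of it and stand it in the metal pot. Then, with the coupler still down on its ball, pull the spring-loaded red latch tab sideways all the way towards the black grip plate (squeeze the two together), lift the coupler off the ball, and finish holding it level and still in the gripper, about 10 cm above its seat. Leave the blue screwdriver, the bolt and the hex key where they are.

Things in the scene. Friction and masses are not known exactly. Their poses are not given: they have to be found in the camera images.
- ball_mount: Fixed grey base plate 260 x 110 x 10 mm with a steel tow ball and, 150 mm behind it, a tail rest with side lugs. Origin on the worktop under the ball; z up, +x from ball to tail rest. Ball 36 mm across on a thin neck, centre 75 mm and flat top 90.6 mm above the worktop; its underside is flat and the latch bolt hooks beneath it.
- coupler: Loose blue coupler, 52 mm wide, with dark tongue stub 36 x 36 mm; 0.4 to 0.7 kg. Fits over the ball with 2 mm play. Origin at the ball's centre when seated; z up, +x along the tongue, x -26 to 190 mm. Deck and latch strips reach z = 28 mm; skirt down to z = -16: it must rise 32 mm to clear the ball. Centre of mass near x = 35: gripped at x = 22 it stays level if held firmly (60 N or more).
- latch (a joint): Slide of the red latch tab along the coupler's +y, towards the black plate: 0 shut (bolt hooked under the ball), 0.014 m fully pulled (stop). A spring pulls it shut with 3 N at 0, 8 N at 0.014; it must be beyond 0.009 to pass the ball. With the locking pin in, it moves only 2 mm or so.
- latch_tab (a point): Middle of the top edge of the upright red latch tab: at x 22, y -27, z 72 mm in the coupler's frame when shut. The tab is 24 mm wide (x), 6 mm thick (y), and stands free over z 28 to 72 mm.
- fixed_grip (a point): Middle of the top edge of the black fixed grip plate: x 22, y 15, z 72 mm in the coupler's frame; 24 mm wide (x), 6 mm thick (y), parallel to the red tab. Tab and plate can be gripped together from above: 48 mm over their outer faces at rest, 34 mm with the latch fully pulled (then centred at y = +1 mm, 14 mm from this point).
- pin: Locking pin, 118 mm long, 60 g, upright in a hole of latch and coupler at x = 53, y = 0 of the coupler. Origin at its tip, z along it to the head. Shank 9 mm thick up to z = 32 mm (in the hole, 1 mm play), collar 16 mm thick z 32 to 37, stem 11 mm thick to 68, yellow round head 16 mm thick z 68 to 118. It must rise 32 mm to be out.
- pin_head (a point): Centre of the top of the pin's yellow head, 118 mm above its tip.
- pot_in (a point): Inner floor centre of the fixed upright metal pot, 5 mm above the worktop. The pot is round, 56 mm outside and 48 mm inside, its rim 80 mm above the worktop, on a flange 72 mm across.
- pot_rim (a point): Centre of the pot's mouth, 80 mm above the worktop.
- driver: Bystander: small screwdriver with blue handle lying flat, 15 x 103 x 15 mm, long along its y; origin under its middle.
- bolt: Bystander: small steel bolt standing on its hexagon head, 17 x 19 x 27 mm; origin under its middle.
- hex_key: Bystander: black hex key lying flat, 32 x 79 x 7 mm, long along its y; origin under its middle.
Mind the look-alikes: they are no part of the job. What is meant by the pin is not green or purple, and is the larger of those in its own colour.

How it is judged:
By the outcome, as a careful person would: the job done as asked, in the order asked, and still so for the second after the job is handed in, while the arm keeps its last pose, push and grip.
It also fails if it takes over 58 s, if anything falls off the work surface, if the arm or the gripper's body presses on something with over 40 N, if the wrist force passes 120 N, or if a joint passes its speed limit or range.

## Robot

A 6-joint arm with a two-finger parallel gripper is mounted at the origin on a cart in front of the work surface, level with it; the furniture and walls round the work are solid. World frame = base frame: x ahead of the robot, y to its left, z up, the work surface at z = 0. Lengths are in m, angles in rad, forces in N, time in s.
With the tool pointing down it reaches from about 0.425 to 1.125 m from the base axis. Payload 14.9 kg.
Tool frame: the origin (TCP) lies on the front face of the gripper's body, between the roots of the fingers; the fingertips stand 78 mm ahead of it and the grasp point (between the pads) lies 60 mm ahead of it (manip.tcp_to_grasp is the distance from the TCP to the grasp point, in m); z points along the fingers, y is the line along which they close (so a half turn about z gives the same grasp; the last joint's range is limited). The gripper opens to 91 mm and grips with 3 to 60 N. Pads are 32 mm wide; open, the fingers measure 118 mm over their backs; the gripper's body (76 mm by 178 mm) begins 60 mm behind the grasp point.
Start: joints at [-1.236, 0.379, 1.734, -0, 1.028, -0.033], TCP at [0.252, -0.653, 0.292] pointing down, gripper open.
Joint ranges: [-2.77, 2.77], [-0.74, 2.19], [0, 2.66], [-1.06, 4.2], [0.31, 2.87], [-3.08, 3.08]. Speed limits (rad/s): [1.89, 1.89, 2.39, 3.14, 3.14, 3.14].

## Interface

Orientations are given as a rotation vector (axis times angle).
In Python, from rig import manip gives the robot as it stands.
- The arm moves only by the tool send_rows, never from a script. Its argument "targets" is a list of rows, each a list of 3 entries, a list of its own where there are three numbers: the finger opening in mm, from 0 to 91.2, then the shift along the tool's x, y, z in mm, then the turn about the tool's z in rad. In form: [[gripper, [tx, ty, tz], turn], ...]. A call has 1 to 12 rows; each row is the pose to reach, as a shift and turn from the pose commanded when the call began, along the tool's axes at that moment; what a row does not reach only later rows make up. A row lasts 1/8 s, in which the tool goes at most 62.5 mm and 10.7 degrees, less where a joint would pass 70% of its speed; a pose out of reach is approached as far as the arm can. A call with a gripper value outside its range is refused whole. The fingers move at their own pace and stop on an object; "squeeze" is the grip in N (left out, the last holds). Time passes only in rows, so rows that repeat a pose let the fingers close. It gives the time, the measured TCP pose, the force, the opening and the grip force at its end, in the units of the state.
- manip.state(): the state, without advancing time (a new reading comes with each control period).
- manip.camera(name): name is "scene" or "side" or "wrist"; returns the picture (480x640x3 uint8, blue, green, red); there is no depth.
- manip.camera_params(name): a dict with "intrinsics" (3x3 intrinsics, pixels), "k1" (the pictures are not rectified: a ray, as slopes to the right and down, at radius r is drawn at 1 + k1 r^2 times it, then the intrinsics apply), "xyz" and "orientation" of the camera in the world. Camera axes: x right, y down, z forward; pixel columns grow to the right and rows downward; lengths in m; the calibration is good to about 2 mm. A picture is of the moment at which its call begins: read the wrist's pose just before it. camera_params takes no time and is no camera call; for the wrist camera it gives the pose at the moment of the call.
- manip.job_done(): hands the job in; it is judged then, once.
Trained networks look in the newest picture that a camera, given by its name, has taken for a name from the list of things; names that differ only in an ending like _2 or _b are one class to them, and where a whole thing is asked for, a point or a joint stands for the part that bears it (a point fixed in the world has none). Each returns a list of dicts, best first, with "conf" (0 to 1); they miss things now and then, are a little off and sometimes report something else, mostly with a low value. They report only what shows in the picture. A call takes as long as a camera call. They do not tell look-alikes from the thing itself.
- manip.recognise(target, camera): "rect" ([left, top, right, bottom] in pixels, round what is visible of it).
The state is a dict: "t": time; "joints": joint angles; "qvel": joint speeds; "effort": joint torques, N m; "eef_pos": TCP position; "eef_rot": TCP orientation; "contact_force": force on the tool from outside, world axes, zero at the start; "wrist_torque": the same for the moment, N m; "opening": opening from 0.0 (shut) to 1.0 (fully open); "gripper_force": force on a finger pad.
Only numpy, scipy, OpenCV 4.12 (cv2) and the standard library are available. Lean on these libraries where they do the work, as an engineer would, in place of code of your own. Each camera call takes 0.05 s, during which the arm holds its last target. There are 200 camera calls.

## Working session

There is one attempt and no reset: what is moved stays moved. The work goes in short steps, Python scripts to look and compute and a tool call to move; the robot and the scene stay as the last step left them, time stands still between calls to the robot, and variables do not carry over. Pictures are saved under pics/ and viewed, at most 11 in all, crops included, and the job is handed in when it is done.

Besides the shell and the picture viewer there is one more tool, called after "Request:" as name(argument=value, ...) on one line, values as JSON. send_rows: Moves the arm, as the interface text tells. Its arguments: {"type":"object","properties":{"targets":{"type":"array"},"squeeze":{"type":"number"}},"required":["targets"]}

```bash
mkdir -p pics; cat > h.py <<'E'
import numpy as np, cv2
from rig import manip
from scipy.spatial.transform import Rotation as R
def cp(n):
    p=manip.camera_params(n); return p
def rot(o):
    o=np.array(o,float)
    return o if o.shape==(3,3) else R.from_rotvec(o).as_matrix()
def ray(n,uv,p=None):
    p=p or cp(n); K=np.array(p["intrinsics"]); 
    d=cv2.undistortPoints(np.array([[uv]],float),K,np.array([p["k1"],0,0,0.]))[0,0]
    v=rot(p["orientation"])@np.array([d[0],d[1],1]); return np.array(p["xyz"]),v/np.linalg.norm(v)
def atz(n,uv,z,p=None):
    c,v=ray(n,uv,p); return c+v*(z-c[2])/v[2]
def tri(rs):
    A=0;b=0
    for c,v in rs:
        P=np.eye(3)-np.outer(v,v);A=A+P;b=b+P@c
    x=np.linalg.solve(A,b); return x,[round(1000*np.linalg.norm((np.eye(3)-np.outer(v,v))@(x-c)),1) for c,v in rs]
def proj(n,X,p=None):
    p=p or cp(n); M=rot(p["orientation"]).T; 
    return cv2.projectPoints(np.atleast_2d(X).astype(float),cv2.Rodrigues(M)[0],-M@np.array(p["xyz"],float),np.array(p["intrinsics"]),np.array([p["k1"],0,0,0.]))[0][:,0]
E
python3 - <<'E'
from h import *
print(manip.tcp_to_grasp, manip.state()["eef_rot"])
for n in("scene","side","wrist"):
    p=cp(n);print(n,np.round(p["xyz"],3),np.round(p["orientation"],2).tolist())
    cv2.imwrite(f"pics/{n}0.png",manip.camera(n))
for n in("scene","side"):
    for t in("pin_head","pin","coupler","latch_tab","fixed_grip","pot_rim","ball_mount","driver","bolt","hex_key"):
        print(n,t,[(np.round(r["rect"]).astype(int).tolist(),round(r["conf"],2)) for r in manip.recognise(t,n)[:5]])
print(manip.state()["t"])
E
```

```text
0.0595 [-3.08753285e+00 -5.74268016e-01  2.61174827e-04]
scene [-0.329  0.505  0.658] [-1.14, 2.0, -1.2]
side [ 0.329 -0.827  0.662] [-2.09, 0.28, -0.14]
wrist [ 0.314 -0.629  0.384] [2.42, -1.66, -0.2]
scene pin_head [([223, 250, 233, 282], 0.81), ([147, 276, 157, 329], 0.78), ([170, 322, 184, 357], 0.77), ([304, 315, 309, 353], 0.45)]
scene pin [([222, 248, 224, 278], 0.79), ([144, 277, 160, 329], 0.65), ([172, 319, 185, 361], 0.51), ([302, 313, 311, 351], 0.49)]
scene coupler [([193, 263, 261, 332], 0.86)]
scene latch_tab [([221, 272, 255, 330], 0.82)]
scene fixed_grip [([194, 265, 261, 331], 0.87)]
scene pot_rim []
scene ball_mount [([181, 287, 285, 371], 0.91)]
scene driver [([220, 250, 231, 284], 0.68), ([310, 315, 337, 326], 0.44)]
scene bolt [([220, 275, 256, 330], 0.67), ([326, 256, 333, 269], 0.63)]
scene hex_key []
side pin_head [([243, 246, 250, 280], 0.71), ([288, 182, 296, 220], 0.66), ([316, 185, 320, 216], 0.47)]
side pin [([289, 180, 296, 215], 0.74), ([314, 186, 320, 214], 0.53), ([240, 250, 252, 280], 0.43)]
side coupler [([260, 198, 351, 240], 0.75)]
side latch_tab [([275, 208, 298, 225], 0.6)]
side fixed_grip [([263, 198, 348, 242], 0.98)]
side pot_rim [([332, 310, 366, 365], 0.77), ([290, 181, 297, 216], 0.48)]
side ball_mount [([247, 222, 359, 273], 0.73), ([333, 310, 366, 366], 0.55)]
side driver [([275, 283, 287, 310], 0.67), ([336, 417, 388, 431], 0.23)]
side bolt [([383, 302, 388, 314], 0.56), ([252, 224, 358, 273], 0.32), ([289, 182, 297, 218], 0.19)]
side hex_key [([381, 302, 387, 314], 0.69), ([340, 415, 389, 433], 0.68)]
1.15
```

```bash
python3 - <<'E'
import cv2,numpy as np
a=cv2.imread("pics/scene0.png")[230:390,120:380];b=cv2.imread("pics/side0.png")[165:445,220:420]
a=cv2.resize(a,None,fx=3,fy=3,interpolation=2); b=cv2.resize(b,None,fx=2.1,fy=2.1,interpolation=2)
cv2.imwrite("pics/a.png",a);cv2.imwrite("pics/b.png",b)
E
```

```text
(no output)
```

View pics/a.png

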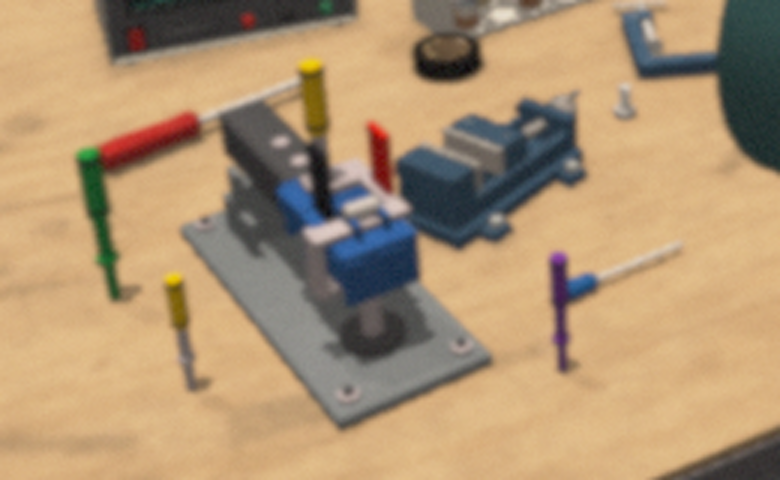

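View pics/b.png

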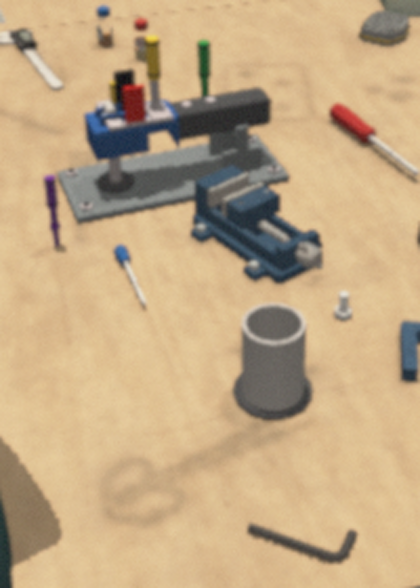

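View pics/side0.png

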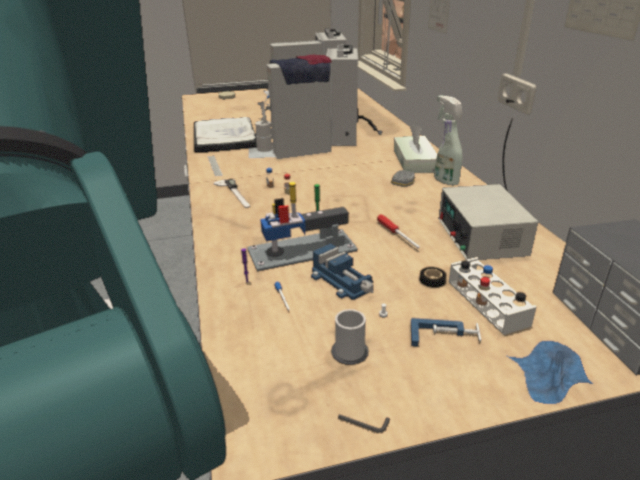

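The candidates are four upright pins. In the scene picture they are yellow at (224,252) in the coupler, smaller yellow at (178,322), green (149,281) and purple (306,315). The one meant is yellow and larger, in the coupler, which is (292,183) in the side picture. In the side picture the red tab top is at (283,206), the black plate top at (279,200) and the pot mouth at (350,318).

```bash
python3 - <<'E'
from h import *
S=lambda x,y:ray("scene",(120+x/3,230+y/3)); D=lambda x,y:ray("side",(220+x/2.1,165+y/2.1))
for n,s,d in(("pin",(312,64),(152,38)),("tab",(377,126),(133,87)),("plate",(318,143),(125,73)),("smallyellow",None,None)):
    if s: x,e=tri([S(*s),D(*d)]);print(n,x.round(4),e)
print("pot",atz("side",(220+274/2.1,165+322/2.1),.08).round(4), atz("side",(350,342),.04))
for n,c in(("bolt1",(348,394)),("bolt2",(461,344)),("bolt3",(206,222))): print(n,atz("scene",(120+c[0]/3,230+c[1]/3),.012).round(4))
for n,c in(("bolt1",(84,205)),("bolt2",(68,172)),("bolt3",(278,176))): print(n,atz("side",(220+c[0]/2.1,165+c[1]/2.1),.012).round(4))
s=manip.state();print(np.round(rot(s["eef_rot"]),3),s["t"],s["joints"])
E
python3 - <<'E'
import cv2
a=cv2.imread("pics/scene0.png")[240:340,150:270]
cv2.imwrite("pics/c.png",cv2.resize(a,None,fx=6,fy=6,interpolation=2))
E
```

```text
pin [0.5262 0.2312 0.1868] [np.float64(0.4), np.float64(0.4)]
tab [0.4976 0.2021 0.1459] [np.float64(2.0), np.float64(2.0)]
plate [0.4963 0.2415 0.1457] [np.float64(2.9), np.float64(2.9)]
pot [ 0.5485 -0.1511  0.08  ] [ 0.54260952 -0.16842552  0.04      ]
bolt1 [0.4258 0.2643 0.012 ]
bolt2 [0.434  0.1836 0.012 ]
bolt3 [0.6563 0.2816 0.012 ]
bolt1 [0.429  0.1853 0.012 ]
bolt2 [0.4214 0.263  0.012 ]
bolt3 [0.6597 0.1836 0.012 ]
[[ 0.933  0.36  -0.   ]
 [ 0.36  -0.933 -0.   ]
 [-0.    -0.    -1.   ]] 1.15 [-1.23633850e+00  3.78920735e-01  1.73421602e+00 -1.68509063e-05
  1.02846071e+00 -3.33460198e-02]
```

View pics/c.png

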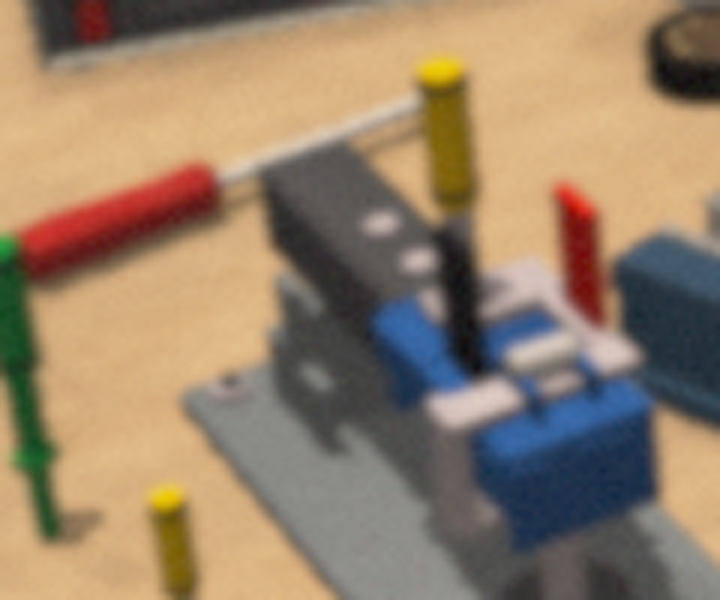

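The crop confirms it: the large yellow head at (440,80) in the crop, (224,252) in the scene picture, stands in the coupler. The shorter yellow one at (170,500) in the crop stands beside the plate. I'll move over the pot first, looking on the way.

Request:
send_rows(targets=[[91,[370,-385,-40],0.28],[91,[370,-385,-40],0.28],[91,[370,-385,-40],0.28],[91,[370,-385,-40],0.28],[91,[370,-385,-40],0.28],[91,[370,-385,-40],0.28],[91,[370,-385,-40],0.28],[91,[370,-385,-40],0.28],[91,[370,-385,-40],0.28],[91,[370,-385,-40],0.28],[91,[370,-385,-40],0.28]])

```text
t: 2.52
eef_pos: [0.4584, -0.1612, 0.3323]
eef_rot: [3.138, 0.138, 0.0]
contact_force: [0.5, 0.2, -0.5]
opening: 0.996
gripper_force: 0.0
```

```bash
python3 - <<'E'
from h import *
s=manip.state();print(np.round(s["eef_pos"],4),np.round(rot(s["eef_rot"]),3).tolist(),s["t"],np.abs(s["qvel"]).max())
p=cp("wrist");im=manip.camera("wrist");cv2.imwrite("pics/w1.png",im)
rs=manip.recognise("pot_rim","wrist")
print([(np.round(r["rect"]).tolist(),round(r["conf"],2)) for r in rs])
print(proj("wrist",[.5485,-.1511,.08],p),rot(p["orientation"]).round(2).tolist())
g=cv2.cvtColor(im,6);
c=cv2.HoughCircles(cv2.medianBlur(g,5),cv2.HOUGH_GRADIENT,1.2,40,param1=120,param2=40,minRadius=25,maxRadius=120)
print(c)
for q in (c[0][:4] if c is not None else []): print(atz("wrist",q[:2],.08,p).round(4))
E
```

```text
[ 0.4584 -0.1612  0.3323] [[0.996, 0.088, 0.0], [0.088, -0.996, -0.0], [-0.0, 0.0, -1.0]] 2.525 0.020513725204451938
[([273.0, 70.0, 350.0, 150.0], 0.67)]
[[313.66311945 108.38760844]] [[0.09, -0.97, -0.23], [-1.0, -0.09, -0.02], [0.0, 0.24, -0.97]]
[[[311.40002  112.200005  37.120003]]]
[ 0.5455 -0.1496  0.08  ]
```

View pics/w1.png

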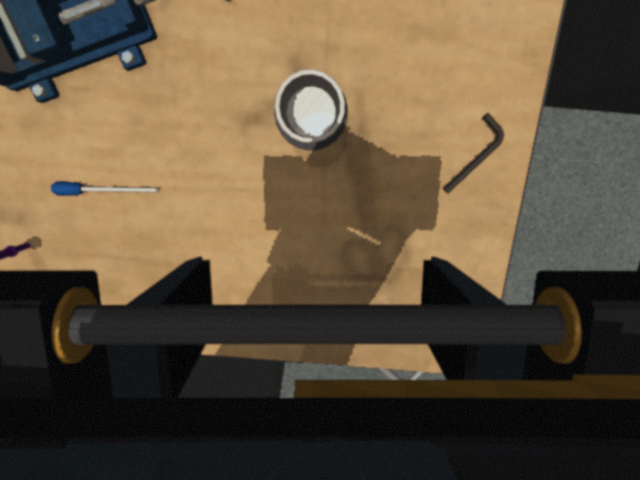

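The wrist picture shows the pot mouth centred at about (311,109), giving (0.547, -0.150). Next I'll look at the coupler from above.

Request:
send_rows(targets=[[91,[16,-386,0],0],[91,[16,-386,0],0],[91,[16,-386,0],0],[91,[16,-386,0],0],[91,[16,-386,0],0],[91,[16,-386,0],0],[91,[16,-386,0],0],[91,[16,-386,0],0]])

```text
t: 3.62
eef_pos: [0.4407, 0.2246, 0.332]
eef_rot: [3.138, 0.138, -0.001]
contact_force: [0.7, -0.9, 0.2]
opening: 0.993
gripper_force: 0.0
```

```bash
python3 - <<'E'
from h import *
s=manip.state();print(np.round(s["eef_pos"],4),np.round(rot(s["eef_rot"]),3).tolist(),s["t"],np.abs(s["qvel"]).max())
p=cp("wrist");im=manip.camera("wrist");cv2.imwrite("pics/w2.png",im)
import pickle;pickle.dump(p,open("w2.pkl","wb"))
for t in("pin_head","latch_tab","fixed_grip"):
  print(t,[(np.round(r["rect"]).tolist(),round(r["conf"],2)) for r in manip.recognise(t,"wrist")])
E
```

```text
[0.4407 0.2246 0.332 ] [[0.996, 0.088, -0.0], [0.088, -0.996, -0.0], [-0.001, 0.0, -1.0]] 3.625 0.03171967425476198
pin_head [([397.0, 258.0, 425.0, 297.0], 0.93), ([300.0, 88.0, 327.0, 126.0], 0.84), ([166.0, 137.0, 204.0, 147.0], 0.68)]
latch_tab [([264.0, 98.0, 363.0, 198.0], 0.71)]
fixed_grip [([264.0, 0.0, 358.0, 215.0], 0.73)]
```

View pics/w2.png

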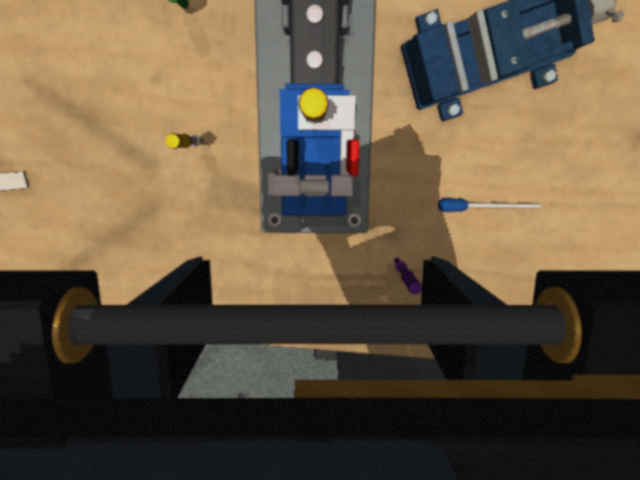

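Pin head top at (314,103), black plate top at (292,156), red tab top at (353,157). The plate edges look symmetric, so the yaw nearly matches the tool's.

```bash
python3 - <<'E'
from h import *
import pickle;p=pickle.load(open("w2.pkl","rb"))
hsv=cv2.cvtColor(cv2.imread("pics/w2.png"),40)
def cen(lo,hi,b):
    m=cv2.inRange(hsv,lo,hi)[b[1]:b[3],b[0]:b[2]];y,x=np.nonzero(m);return x.mean()+b[0],y.mean()+b[1],(x.min()+b[0],x.max()+b[0],y.min()+b[1],y.max()+b[1])
y=cen((20,120,100),(35,255,255),(290,80,340,125));r=cen((0,150,80),(8,255,255),(335,125,370,190))
k=cen((0,0,0),(180,255,45),(283,130,300,178))
print(y,r,k)
P=atz("wrist",y[:2],.186,p)
T=atz("wrist",(353,157),.147,p);B=atz("wrist",(292,156),.147,p)
print(P,T,B,np.degrees(np.arctan2(-(B-T)[0],(B-T)[1])))
b1=atz("wrist",(275,220),.012,p);b2=atz("wrist",(354,220),.012,p);d=b1-b2;print(b1,b2,np.degrees(np.arctan2(-d[0],d[1])))
u=atz("wrist",(314,14),.103,p);v=atz("wrist",(314,59),.103,p);print(u,v,np.degrees(np.arctan2((u-v)[1],(u-v)[0])))
E
```

```text
(np.float64(313.1961367013373), np.float64(102.79346210995543), (np.int64(299), np.int64(327), np.int64(88), np.int64(118))) (np.float64(353.83190883190883), np.float64(156.46438746438747), (np.int64(347), np.int64(359), np.int64(139), np.int64(175))) (np.float64(292.6720430107527), np.float64(157.06720430107526), (np.int64(287), np.int64(298), np.int64(140), np.int64(174)))
[0.52645789 0.23384761 0.186     ] [0.4982209 0.2055262 0.147    ] [0.49536485 0.2453609  0.147     ] 4.100948494982584
[0.42473694 0.26498526 0.012     ] [0.43172186 0.18554234 0.012     ] 5.024736189313408
[0.5918073  0.23948399 0.103     ] [0.56279334 0.23697194 0.103     ] 4.948380254649764
```

Request:
send_rows(targets=[[55,[45,-1,0],0],[55,[86,-1,0],0],[55,[86,-1,10],0],[55,[86,-1,55],0],[55,[86,-1,90],0],[55,[86,-1,100],0],[55,[86,-1,100],0],[0,[86,-1,100],0],[0,[86,-1,100],0],[0,[86,-1,100],0],[0,[86,-1,100],0],[0,[86,-1,100],0]], squeeze=30)

```text
t: 5.32
eef_pos: [0.5263, 0.2336, 0.2324]
eef_rot: [-3.138, -0.138, -0.0]
contact_force: [-0.1, -1.1, 1.6]
opening: 0.171
gripper_force: 30.0
```

Request:
send_rows(targets=[[0,[0,0,-5],0],[0,[0,0,-15],0],[0,[0,0,-27],0],[0,[0,0,-40],0],[0,[0,0,-65],0],[0,[0,0,-90],0],[0,[0,0,-90],0]])

```text
t: 6.2
eef_pos: [0.5269, 0.2338, 0.3246]
eef_rot: [-3.137, -0.138, -0.006]
contact_force: [0.9, -0.5, -1.0]
opening: 0.17
gripper_force: 30.0
```

```bash
python3 - <<'E'
from h import *
p=cp("scene");im=manip.camera("scene");cv2.imwrite("pics/s2.png",cv2.resize(im[200:360,130:330],None,fx=3,fy=3,interpolation=2))
im=manip.camera("side");cv2.imwrite("pics/d2.png",cv2.resize(im[120:300,200:400],None,fx=3,fy=3,interpolation=2))
s=manip.state();print(s["eef_pos"],s["opening"],s["contact_force"],s["t"])
E
```

```text
[0.52598626 0.23345251 0.32206104] 0.16934819022246256 [-0.17738575 -0.41630459 -0.33363967] 6.3
```

View pics/s2.png

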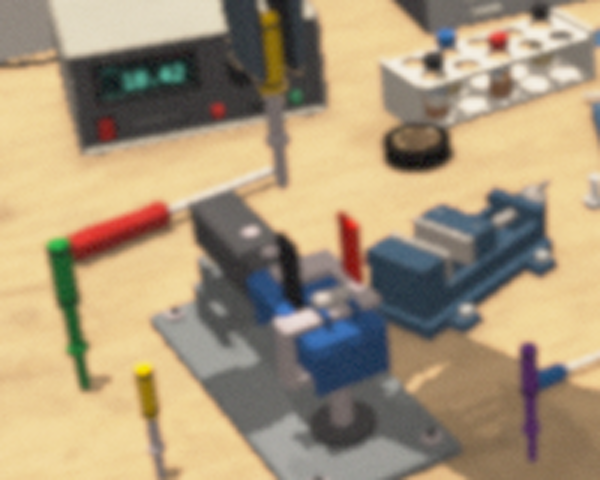

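The pin hangs from the gripper, clear of the coupler, with its head at (272,60) and tip at (281,183) in the crop. I'll move it over the pot.

Request:
send_rows(targets=[[0,[-2,50,0],0],[0,[-4,110,0],0],[0,[-6,170,0],0],[0,[-8,230,0],0],[0,[-10,290,0],0],[0,[-12,345,0],0],[0,[-13,384,0],0],[0,[-13,384,0],0],[0,[-13,384,0],0]])

```text
t: 7.42
eef_pos: [0.5465, -0.1497, 0.3213]
eef_rot: [-3.138, -0.137, 0.002]
contact_force: [-0.6, 0.6, -0.5]
opening: 0.169
gripper_force: 30.0
```

```bash
python3 - <<'E'
from h import *
s=manip.state();print(s["eef_pos"],s["opening"],s["contact_force"],s["t"])
im=manip.camera("side");cv2.imwrite("pics/d3.png",cv2.resize(im[200:400,250:450],None,fx=3,fy=3,interpolation=2))
E
```

```text
[ 0.54648335 -0.14965959  0.32131507] 0.16910431150123073 [-0.56818288  0.56272035 -0.46213232] 7.425
```

View pics/d3.png

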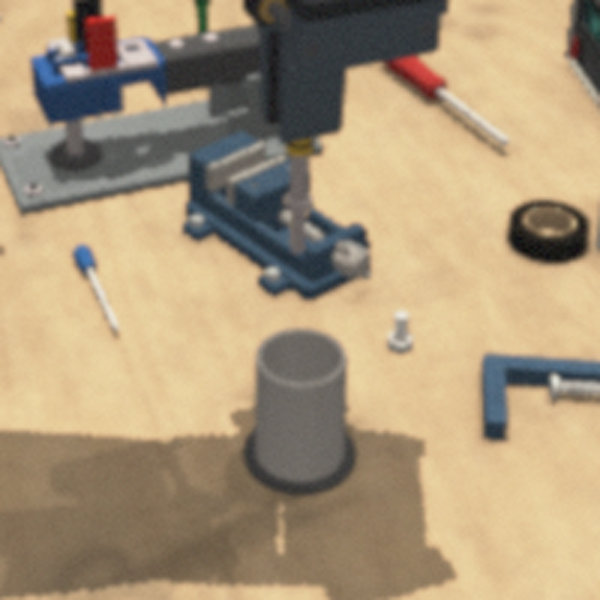

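The pin (298,250) hangs over the pot mouth (301,358). I'll lower and release it.

Request:
send_rows(targets=[[0,[0,0,45],0],[0,[0,0,90],0],[0,[0,0,125],0],[0,[0,0,142],0],[0,[0,0,150],0],[0,[0,0,152],0],[0,[0,0,152],0],[0,[0,0,152],0]])

```text
t: 8.48
eef_pos: [0.5473, -0.1502, 0.1711]
eef_rot: [3.138, 0.138, 0.002]
contact_force: [-0.5, -0.3, -1.3]
opening: 0.169
gripper_force: 30.0
```

Request:
send_rows(targets=[[0,[0,0,3],0],[0,[0,0,3],0],[50,[0,0,3],0],[50,[0,0,3],0],[50,[0,0,3],0],[60,[0,0,3],0],[60,[0,0,-40],0],[60,[0,0,-90],0],[60,[0,0,-140],0],[60,[0,0,-140],0]])

```text
t: 9.72
eef_pos: [0.5484, -0.1506, 0.3143]
eef_rot: [3.136, 0.138, 0.01]
contact_force: [0.6, -0.3, -0.6]
opening: 0.66
gripper_force: 0.0
```

```bash
python3 - <<'E'
from h import *
s=manip.state();print(s["eef_pos"],s["opening"],s["contact_force"],s["t"])
im=manip.camera("side");cv2.imwrite("pics/d4.png",cv2.resize(im[170:400,230:450],None,fx=2.6,fy=2.6,interpolation=2))
E
```

```text
[ 0.54840352 -0.15056589  0.31425106] 0.6598774681491798 [ 0.56352888 -0.27440976 -0.57038486] 9.725
```

View pics/d4.png

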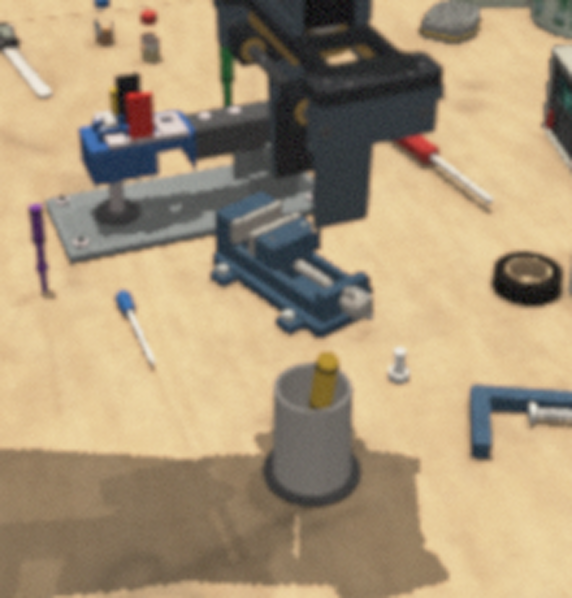

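The pin stands in the pot with its head at (325,365). Now over to the tabs.

Request:
send_rows(targets=[[80,[-3,-60,0],0],[80,[-6,-120,0],0],[80,[-9,-180,0],0],[80,[-12,-240,0],0],[80,[-15,-300,0],0],[80,[-18,-350,0],0],[80,[-19,-385,0],0],[80,[-19,-385,30],0],[80,[-19,-385,60],0],[80,[-19,-385,60],0],[80,[-19,-385,60],0]])

```text
t: 11.15
eef_pos: [0.4944, 0.2317, 0.2505]
eef_rot: [3.138, 0.138, -0.001]
contact_force: [0.3, 0.1, 0.1]
opening: 0.878
gripper_force: 0.0
```

```bash
python3 - <<'E'
from h import *
s=manip.state();M=rot(s["eef_rot"]);e=np.array(s["eef_pos"]);print(e,s["opening"],s["t"],s["qvel"],M[:,0])
print("shift mm",1000*M.T@(np.array([.4958,.2318,.1855])-e), "yaw",np.degrees(np.arctan2(M[1,0],M[0,0])))
p=cp("wrist");im=manip.camera("wrist");cv2.imwrite("pics/w5.png",im)
c,s_=np.cos(np.radians(5)),np.sin(np.radians(5))
o=np.array([.4958,.2318])-np.array([c*22-s_*1,s_*22+c*1])/1000
for y in(-27,15): print(y,proj("wrist",[*(o+np.array([c*22-s_*y,s_*22+c*y])/1000),.147],p))
E
```

```text
[0.49438432 0.2316837  0.25051193] 0.8778066287994063 11.15 [-0.00149163 -0.01715561 -0.01029754 -0.00063667 -0.00065349  0.00110495] [ 9.96164145e-01  8.75036548e-02 -3.25513871e-04]
shift mm [1.44158439e+00 3.04369735e-03 6.50114682e+01] yaw 5.020010606913264
-27 [[373.02270171 275.45800651]]
15 [[288.23272037 275.45484927]]
```

View pics/w5.png

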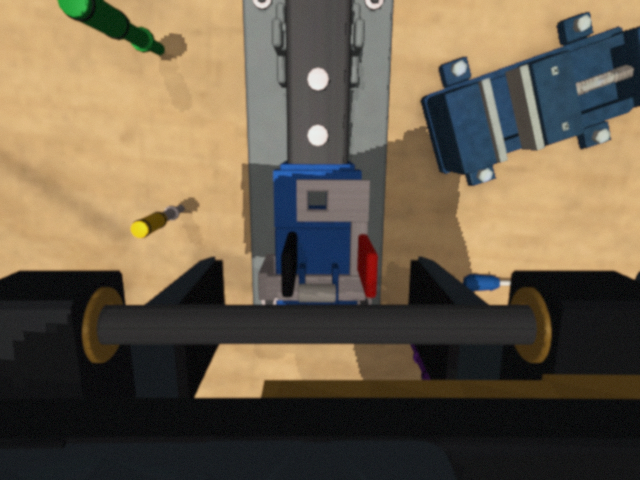

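The tab tops project at (373,275) and (288,275), and the picture shows them there, well between the fingers. I'll descend, then close in steps with a firm grip.

Request:
send_rows(targets=[[80,[1,0,20],0],[80,[1,0,40],0],[80,[1,0,55],0],[80,[1,0,62],0],[80,[1,0,65],0],[80,[1,0,65],0],[56,[1,0,65],0],[48,[1,0,65],0]], squeeze=60)

```text
t: 12.2
eef_pos: [0.4954, 0.2319, 0.1856]
eef_rot: [-3.138, -0.138, -0.001]
contact_force: [-0.5, 0.4, 0.5]
opening: 0.69
gripper_force: 0.0
```

Request:
send_rows(targets=[[44,[0,0,0],0],[40,[0,0,0],0],[36,[0,0,0],0],[30,[0,0,0],0],[20,[0,0,0],0],[20,[0,0,0],0],[20,[0,0,0],0]])

```text
t: 13.08
eef_pos: [0.4954, 0.2323, 0.1855]
eef_rot: [-3.138, -0.138, -0.001]
contact_force: [-1.1, 5.0, 4.3]
opening: 0.362
gripper_force: 60.0
```

```bash
python3 - <<'E'
from rig import manip
s=manip.state();print({k:s[k] for k in("t","eef_pos","opening","contact_force","wrist_torque","gripper_force")}, s["opening"]*91.2)
E
```

```text
{'t': 13.075, 'eef_pos': array([0.4953999 , 0.23229772, 0.18553733]), 'opening': 0.3621829080166185, 'contact_force': array([-1.13508768,  4.99686289,  4.30795333]), 'wrist_torque': array([1.04046559, 0.36765765, 0.08737027]), 'gripper_force': 60.01022458076477} 33.03108121111561
```

The opening is 33 mm, so the latch is fully pulled, with little side force. Lifting slowly.

Request:
send_rows(targets=[[20,[0,0,-2],0],[20,[0,0,-5],0],[20,[0,0,-9],0],[20,[0,0,-13],0],[20,[0,0,-17],0],[20,[0,0,-17],0]])

```text
t: 13.82
eef_pos: [0.4954, 0.2319, 0.2026]
eef_rot: [-3.138, -0.138, -0.001]
contact_force: [0.0, 0.2, -6.7]
opening: 0.362
gripper_force: 60.0
```

Just under 7 N, about the coupler's weight, and it is moving freely.

Request:
send_rows(targets=[[20,[0,0,-8],0],[20,[0,0,-18],0],[20,[0,0,-30],0],[20,[0,0,-45],0],[20,[0,0,-60],0],[20,[0,0,-73],0],[20,[0,0,-81],0],[20,[0,0,-83],0],[20,[0,0,-83],0],[20,[0,0,-83],0],[20,[0,0,-83],0],[20,[0,0,-83],0]])

```text
t: 15.32
eef_pos: [0.4952, 0.2318, 0.2851]
eef_rot: [3.138, 0.138, -0.0]
contact_force: [-0.4, 0.8, -5.9]
opening: 0.362
gripper_force: 60.0
```

```bash
python3 - <<'E'
from h import *
s=manip.state();print({k:s[k] for k in("t","eef_pos","opening","contact_force","wrist_torque","gripper_force")}, np.abs(s["qvel"]).max())
im=manip.camera("side");cv2.imwrite("pics/d6.png",cv2.resize(im[120:390,220:400],None,fx=2.2,fy=2.2,interpolation=2))
E
```

```text
{'t': 15.325, 'eef_pos': array([0.49518941, 0.2317932 , 0.28505076]), 'opening': 0.36193660882853435, 'contact_force': array([-0.42094773,  0.84606171, -5.8543661 ]), 'wrist_torque': array([ 0.02102822,  0.02982997, -0.02155148]), 'gripper_force': 59.98359203338623} 0.0011435166743249704
```

View pics/d6.png

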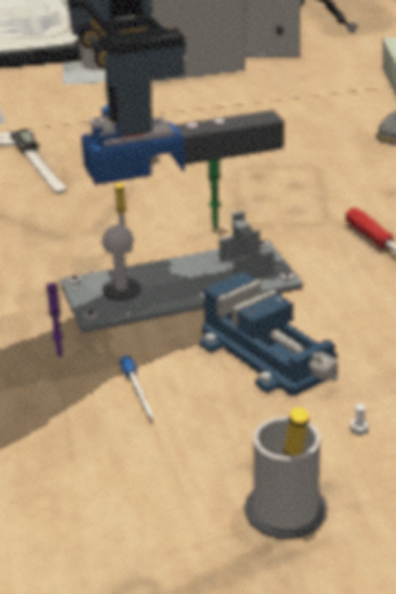

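The coupler (185,145) is held level about 10 cm above the bare ball (118,240). The pin stands in the pot with its head at (298,418), and the driver and bolt are untouched.

```bash
python3 -c "
from rig import manip
print(manip.job_done())"
```

```text
the job is handed in; nothing more can be done
None
```

The yellow-headed pin is in the pot, and the coupler is unlatched, off its ball and held level and still about 10 cm above its seat; I handed the job in at about 15 s of arm time, without touching the screwdriver, bolt or hex key.

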